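# Load joint pegs by length and hold the spring keeper over them

## Task

Sort the three loose square pegs into the wooden jig: the two long ones into the empty long pockets, the short one into the empty short pocket beside the peg already there, each lying flat at the bottom of its pocket. Then, with the pegs left in place, pull the spring-loaded keeper bar by its red handle towards the robot until its black pointer line is level with the red line on the yellow mark block, and finish while still holding it there: do not let go, or it springs back. Leave the other things on the bench where they are.

Things in the scene. Friction and masses are not known exactly. Their poses are not given: they have to be found in the camera images.
- jig: plywood jig bed fixed to the table, 160 (x) x 400 (y) mm, 18 mm thick, carrying both pocket inserts, the sliding keeper and the mark; origin on the table; x points from the robot side towards the blue spring box at its back (box 36 mm wide, 60 mm tall, 97 to 173 mm along +x from the origin), z up. The pocket centres lie on its line x = 0
- long_row: insert of grey plastic, 110 x 139 mm, 14 mm thick, top 32 mm above the table, with two long pockets side by side; lies on the left or right half of the jig (differs between runs); origin under its centre, 18 mm above the table, x and y as the jig's
- short_row: the same with two short pockets, on the other half
- long_row_hole0 (a point): centre of the mouth (32 mm above the table) of a pocket in long_row: 86 mm long in x, 26 mm wide in y, 8 mm deep with 2.5 mm chamfered edges; x along the pocket, z up; neighbouring pockets are 70 mm apart in y. A seated peg stands 12 mm proud
- long_row_hole1 (a point): centre of the mouth (32 mm above the table) of a pocket in long_row: 86 mm long in x, 26 mm wide in y, 8 mm deep with 2.5 mm chamfered edges; x along the pocket, z up; neighbouring pockets are 70 mm apart in y. A seated peg stands 12 mm proud
- short_row_hole0 (a point): centre of the mouth (32 mm above the table) of a pocket in short_row: 62 mm long in x, 26 mm wide in y, 8 mm deep with 2.5 mm chamfered edges; x along the pocket, z up; neighbouring pockets are 70 mm apart in y. A seated peg stands 12 mm proud (one of the two short pockets is already filled by peg_set)
- short_row_hole1 (a point): centre of the mouth (32 mm above the table) of a pocket in short_row: 62 mm long in x, 26 mm wide in y, 8 mm deep with 2.5 mm chamfered edges; x along the pocket, z up; neighbouring pockets are 70 mm apart in y. A seated peg stands 12 mm proud (one of the two short pockets is already filled by peg_set)
- peg_long_a: light-wood square peg, 20 x 20 mm section, 74 mm long, loose on the table; origin at its very centre (10 mm above its underside), x along its length, z up
- peg_long_b: light-wood square peg, 20 x 20 mm section, 74 mm long, loose on the table, same as peg_long_a; origin at its very centre (10 mm above its underside), x along its length, z up
- peg_short: light-wood square peg, 20 x 20 mm section, 50 mm long, loose on the table; origin at its very centre (10 mm above its underside), x along its length, z up
- peg_set: light-wood square peg, 20 x 20 mm section, 50 mm long, already seated in one of the short pockets; leave it there; origin at its very centre (10 mm above its underside), x along its length, z up
- keeper_slide (a joint): travel of the aluminium keeper bar in m along the jig's -x (towards the robot): 0 home, 60 mm behind the pocket centres; stop at 0.09. Spring: 4 N at 0 plus 0.08 N per mm; let go, it springs home. Bar 20 mm wide (x), 340 mm long (y), underside 47 mm and top 57 mm above the table: passes 3 mm over seated pegs
- keeper: the sliding keeper, bar and red handle in one. Handle: round red bar 14 mm thick, 90 mm long in y, axis 80 mm above the table, on two 8 mm posts 78 mm apart that stand on the keeper bar; origin at table level under the middle of bar and handle, axes as the jig's
- handle_grip (a point): middle of the red handle bar, 80 mm above the table; the bar runs along the jig's y, so fingers pinch it along x, between the posts
- pointer (a point): black line across the keeper bar's top near its +y end: this point, 57 mm above the table, is at the bar's mid-width and 170 mm along the jig's +y from its middle; moves with the keeper
- mark_line (a point): red line across the middle of the yellow mark block (16 x 14 x 36 mm) on the jig's +y edge; the point is on the line at the block's top, 54 mm above the table, 20 mm beyond the pointer in y and 48 to 72 mm towards -x of the pointer's home (differs between runs); axes as the jig's. Pointer on the mark = same position along the jig's x
- dowel: round dark dowel lying on the table, 18 mm thick, 110 mm long; origin under its middle, x along it; bystander, leave alone
- mallet: wooden carver's mallet lying on its side, head 64 mm thick and 100 mm long, whole length 245 mm; origin at table level on its axis (the lowest point of the head is at z 0), handle towards its -x, head from 60 to 160 mm along +x; bystander, leave alone
- brush: bench brush lying on the table, about 180 mm long; origin near its middle, handle towards its -x; bystander, leave alone
- glue_jar: glue jar with orange cap, 64 mm across, 110 mm tall; origin under its centre; bystander, leave alone
- green_bowl: green plastic bowl, 130 mm across, 50 mm tall; origin under its centre; bystander, leave alone
- log_slice: slice of a dark log, 100 mm across, 45 mm tall; origin under its centre; bystander, leave alone
Mind the look-alikes: they are no part of the job. Leave any turquoise look-alike of the peg_set alone.

How it is judged (in metres and radians):
On the way:
1. all four pegs lie at the bottom of pockets of their length, let go, with the keeper still at home ((((horizontal distance between peg_long_a and long_row_hole0 below 0.008 m and z of peg_long_a in the frame of long_row_hole0 between -0.004 and 0.005 m and angle between the x axis of peg_long_a and the x axis of long_row, either way round below 0.2 rad) and (horizontal distance between peg_long_b and long_row_hole1 below 0.008 m and z of peg_long_b in the frame of long_row_hole1 between -0.004 and 0.005 m and angle between the x axis of peg_long_b and the x axis of long_row, either way round below 0.2 rad)) or ((horizontal distance between peg_long_a and long_row_hole1 below 0.008 m and z of peg_long_a in the frame of long_row_hole1 between -0.004 and 0.005 m and angle between the x axis of peg_long_a and the x axis of long_row, either way round below 0.2 rad) and (horizontal distance between peg_long_b and long_row_hole0 below 0.008 m and z of peg_long_b in the frame of long_row_hole0 between -0.004 and 0.005 m and angle between the x axis of peg_long_b and the x axis of long_row, either way round below 0.2 rad))) and (((horizontal distance between peg_short and short_row_hole0 below 0.008 m and z of peg_short in the frame of short_row_hole0 between -0.004 and 0.005 m and angle between the x axis of peg_short and the x axis of short_row, either way round below 0.2 rad) and (horizontal distance between peg_set and short_row_hole1 below 0.008 m and z of peg_set in the frame of short_row_hole1 between -0.004 and 0.005 m and angle between the x axis of peg_set and the x axis of short_row, either way round below 0.2 rad)) or ((horizontal distance between peg_short and short_row_hole1 below 0.008 m and z of peg_short in the frame of short_row_hole1 between -0.004 and 0.005 m and angle between the x axis of peg_short and the x axis of short_row, either way round below 0.2 rad) and (horizontal distance between peg_set and short_row_hole0 below 0.008 m and z of peg_set in the frame of short_row_hole0 between -0.004 and 0.005 m and angle between the x axis of peg_set and the x axis of short_row, either way round below 0.2 rad))) and linear speed of each of peg_long_a, peg_long_b, peg_short, peg_set below 0.03 m/s and contact force between the fingers and peg_long_a below 0.1 N and contact force between the fingers and peg_long_b below 0.1 N and contact force between the fingers and peg_short below 0.1 N and contact force between the fingers and peg_set below 0.1 N and value of joint keeper_slide below 0.015 m), for 0.2 s.
At the end, for the whole second after the job is handed in: Long pegs in the long pockets, short pegs in the short ones (centres within 8 mm, down to the bottom within 3 mm), at rest, let go; pointer within 5 mm of the mark line along the slide, still; fingers press on the keeper with over 2 N ((((horizontal distance between peg_long_a and long_row_hole0 below 0.008 m and z of peg_long_a in the frame of long_row_hole0 between -0.004 and 0.005 m and angle between the x axis of peg_long_a and the x axis of long_row, either way round below 0.2 rad) and (horizontal distance between peg_long_b and long_row_hole1 below 0.008 m and z of peg_long_b in the frame of long_row_hole1 between -0.004 and 0.005 m and angle between the x axis of peg_long_b and the x axis of long_row, either way round below 0.2 rad)) or ((horizontal distance between peg_long_a and long_row_hole1 below 0.008 m and z of peg_long_a in the frame of long_row_hole1 between -0.004 and 0.005 m and angle between the x axis of peg_long_a and the x axis of long_row, either way round below 0.2 rad) and (horizontal distance between peg_long_b and long_row_hole0 below 0.008 m and z of peg_long_b in the frame of long_row_hole0 between -0.004 and 0.005 m and angle between the x axis of peg_long_b and the x axis of long_row, either way round below 0.2 rad))) and (((horizontal distance between peg_short and short_row_hole0 below 0.008 m and z of peg_short in the frame of short_row_hole0 between -0.004 and 0.005 m and angle between the x axis of peg_short and the x axis of short_row, either way round below 0.2 rad) and (horizontal distance between peg_set and short_row_hole1 below 0.008 m and z of peg_set in the frame of short_row_hole1 between -0.004 and 0.005 m and angle between the x axis of peg_set and the x axis of short_row, either way round below 0.2 rad)) or ((horizontal distance between peg_short and short_row_hole1 below 0.008 m and z of peg_short in the frame of short_row_hole1 between -0.004 and 0.005 m and angle between the x axis of peg_short and the x axis of short_row, either way round below 0.2 rad) and (horizontal distance between peg_set and short_row_hole0 below 0.008 m and z of peg_set in the frame of short_row_hole0 between -0.004 and 0.005 m and angle between the x axis of peg_set and the x axis of short_row, either way round below 0.2 rad))) and linear speed of each of peg_long_a, peg_long_b, peg_short, peg_set below 0.03 m/s and contact force between the fingers and peg_long_a below 0.1 N and contact force between the fingers and peg_long_b below 0.1 N and contact force between the fingers and peg_short below 0.1 N and contact force between the fingers and peg_set below 0.1 N and x of pointer in the frame of mark_line between -0.005 and 0.005 m and velocity of joint keeper_slide between -0.02 and 0.02 m/s and contact force between the fingers and keeper above 2 N); the arm keeps its last pose, push and grip.
It fails at once if a bystander (dowel, mallet, brush, jar, bowl, log slice) is moved more than 30 mm (distance of any of dowel, mallet, brush, glue_jar, green_bowl, log_slice from where it was at the start of the episode above 0.03 m).
It also fails if it takes over 72 s, if anything falls off the work surface, if the arm or the gripper's body presses on something with over 40 N, if the wrist force passes 120 N, or if a joint passes its speed limit or range.

## Robot

A 7-joint arm with a two-finger parallel gripper is mounted at the origin on the work surface. World frame = base frame: x ahead of the robot, y to its left, z up, the work surface at z = 0. Lengths are in mm, angles in rad, forces in N, time in s.
With the tool pointing down it reaches from about 425 to 875 mm from the base axis. Payload 4.7 kg.
Tool frame: the origin (TCP) lies at the centre of the arm's flange, where the gripper is bolted on; the fingertips stand 173 mm ahead of it and the grasp point (between the pads) lies 155 mm ahead of it; z points along the fingers, y is the line along which they close (so a half turn about z gives the same grasp; the last joint's range is limited). The gripper opens to 85 mm and grips with 20 to 120 N. Pads are 22 mm wide; open, the fingers measure 114 mm over their backs; the gripper's body (76 mm by 85 mm) begins 54 mm behind the grasp point. The pads swing forward as they close: fully open they stand 13 mm farther back than shut.
Start: joints at [-1.332, 0.321, -0.07, 1.45, 0.023, 1.371, -0.057], TCP at [144.908, 633.647, 404.749] pointing down, gripper open.
Joint ranges: [-2.86, 2.86], [-0.3, 2.09], [-1.38, 1.24], [0.06, 2.45], [-1.56, 4.7], [0.09, 2.05], [-2.69, 2.69]. Speed limits (rad/s): [2.57, 2.57, 3.14, 3.14, 3.14, 3.14, 3.14].

## Interface

Orientations are given as a unit quaternion [w, x, y, z].
In Python, from station import env gives the robot as it stands. The module is installed in compiled form; this text tells all that it offers.
- The arm moves only by the tool apply_moves, never from a script. Its argument "plan" is a list of rows, each a list of 2 entries, a list of its own where there are three numbers: the shift along the tool's x, y, z in m, then the turn, a rotation vector about the tool's x, y, z in rad. In form: [[[tx, ty, tz], [ax, ay, az]], ...]. A call has 1 to 12 rows; each row shifts and turns the commanded pose from where the row before left it, along the tool's axes as they then stand; what a row does not reach is not made up. A row lasts 1/10 s, in which the tool goes at most 50 mm and 8.59 degrees, less where a joint would pass 70% of its speed; a pose out of reach is approached as far as the arm can. A call is refused whole if a number of a shift passes 0.05 or a number of a turn 0.15, either way. A call with a gripper value outside its range is refused whole. "grip" is the opening, from 0 (shut) to 1 (fully open), set as the call begins (left out, the last holds). The fingers move at their own pace and stop on an object; the grip force is fixed at half the most. Time passes only in rows, so rows that do not move let the fingers close. It gives the time, the measured TCP pose, the force, the opening and the grip force at its end, in the units of the state.
- env.state(): the state, without advancing time (a new reading comes with each control period).
- env.camera(name): name is "side" or "top"; returns the picture (480x640x3 uint8, red, green, blue); there is no depth.
- env.camera_params(name): a dict with "vertical_fov" (degrees; the focal length in pixels is half the picture's height over the tangent of half this angle, whatever the lens; pixels are square), "cx", "cy" (the principal point, pixels), "R" (3x3) and "t" (3): a world point X has camera coordinates R X + t. Camera axes: x right, y down, z forward; pixel columns grow to the right and rows downward; lengths in mm; the calibration is good to about 2 mm. A picture is of the moment at which its call begins. camera_params takes no time and is no camera call.
- env.close_job(): hands the job in; it is judged then, once.
Trained networks look in the newest picture that a camera, given by its name, has taken for a name from the list of things; names that differ only in an ending like _2 or _b are one class to them, and where a whole thing is asked for, a point or a joint stands for the part that bears it (a point fixed in the world has none). Each returns a list of dicts, best first, with "conf" (0 to 1); they miss things now and then, are a little off and sometimes report something else, mostly with a low value. They report only what shows in the picture. A call takes as long as a camera call. They do not tell look-alikes from the thing itself.
- env.outline_of(camera, target): "mask" (480x640 bool, what is visible of it) and "position" ([column, row] in pixels, amid what is visible of it).
The state is a dict: "time_s": time; "qpos": joint angles; "joint_velocities": joint speeds; "joint_efforts": joint torques, N m; "tool_pos": TCP position; "ee_rot": TCP orientation; "ft_force": force on the tool from outside, world axes, zero at the start; "torque": the same for the moment, N m; "grip_width": opening from 0.0 (shut) to 1.0 (fully open); "grasp_force": force on a finger pad.
Only numpy, scipy, OpenCV 4.12 (cv2) and the standard library are available. Lean on these libraries where they do the work, as an engineer would, in place of code of your own. Each camera call takes 0.05 s, during which the arm holds its last target. There are 200 camera calls.

## Working session

There is one attempt and no reset: what is moved stays moved. The work goes in short steps, Python scripts to look and compute and a tool call to move; the robot and the scene stay as the last step left them, time stands still between calls to the robot, and variables do not carry over. Pictures are saved under pics/ and viewed, at most 11 in all, crops included, and the job is handed in when it is done.

Besides the shell and the picture viewer there is one more tool, called by a JSON object that holds its "op" and its "data". apply_moves: Moves the arm, as the interface text tells. Its arguments: {"type":"object","properties":{"plan":{"type":"array","items":{"type":"array"}},"grip":{"type":"number"}},"required":["plan"]}

```bash
mkdir -p pics; python3 - <<'E'
from station import env
import cv2,numpy as np
s=env.state();print({k:np.round(v,3) for k,v in s.items()})
for c in("top","side"):
    im=env.camera(c);cv2.imwrite(f"pics/{c}0.png",im[:,:,::-1]);p=env.camera_params(c);print(c,p)
    for n in("peg_long_a","peg_short","peg_set","jig","keeper","long_row","short_row","mark_line","pointer","handle_grip"):
        r=env.outline_of(c,n)
        print(n,[(round(d["conf"],2),np.round(d["position"]).tolist(),int(d["mask"].sum())) for d in r])
E
```

```text
{'time_s': np.float64(0.0), 'qpos': array([-1.332,  0.322, -0.07 ,  1.452,  0.023,  1.371, -0.057]), 'joint_velocities': array([ 0.   ,  0.002, -0.   , -0.001, -0.   , -0.002, -0.   ]), 'joint_efforts': array([-0.0000e+00, -4.9360e+01, -3.8200e-01, -3.1434e+01,  1.3000e-02,
        1.1000e-02, -0.0000e+00]), 'tool_pos': array([144.87 , 633.432, 403.61 ]), 'ee_rot': array([-0.   ,  0.112,  0.994, -0.001]), 'ft_force': array([-0.422,  0.34 ,  0.086]), 'torque': array([-0.032, -0.044,  0.009]), 'grasp_force': np.float64(0.0), 'grip_width': np.float64(1.002)}
top {'vertical_fov': 52.57270715234303, 'cx': 320.1936425591206, 'cy': 238.4114888694681, 'R': array([[ 1.41873847e-02, -9.99895859e-01,  2.64386493e-03],
       [-9.90549201e-01, -1.44154223e-02, -1.36398224e-01],
       [ 1.36422132e-01, -6.83744226e-04, -9.90650561e-01]]), 't': array([ -50.5078846 ,  564.09507946, 1273.55398978])}
peg_long_a [(0.69, [413.0, 259.0], 210), (0.46, [372.0, 231.0], 227)]
peg_short [(0.7, [371.0, 230.0], 226), (0.6, [412.0, 263.0], 262), (0.59, [357.0, 280.0], 135), (0.3, [225.0, 214.0], 1028)]
peg_set
[... 857 characters left out ...]
.07460983])}
peg_long_a [(0.58, [316.0, 230.0], 261), (0.5, [354.0, 204.0], 237)]
peg_short [(0.63, [370.0, 244.0], 218), (0.38, [302.0, 208.0], 184)]
peg_set [(0.9, [388.0, 348.0], 305), (0.56, [292.0, 342.0], 367), (0.56, [368.0, 384.0], 434), (0.36, [294.0, 309.0], 2570)]
jig []
keeper [(0.23, [293.0, 311.0], 2614)]
long_row [(0.84, [293.0, 308.0], 2555), (0.62, [375.0, 174.0], 1093), (0.6, [355.0, 204.0], 243), (0.21, [254.0, 334.0], 1728)]
short_row [(0.93, [288.0, 370.0], 3774)]
mark_line [(0.73, [283.0, 423.0], 209), (0.45, [252.0, 334.0], 1904)]
pointer [(0.61, [255.0, 332.0], 1845), (0.57, [246.0, 214.0], 1344)]
handle_grip [(0.68, [284.0, 423.0], 206), (0.63, [251.0, 335.0], 1829)]
```

```bash
python3 - <<'E'
import cv2
a=cv2.imread("pics/top0.png");b=cv2.imread("pics/side0.png")
cv2.imwrite("pics/topc.png",cv2.resize(a[140:350,140:460],(800,525),interpolation=cv2.INTER_CUBIC))
cv2.imwrite("pics/sidec.png",cv2.resize(b[160:460,200:480],(560,600),interpolation=cv2.INTER_CUBIC))
E
```

```text
(no output)
```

View pics/top0.png

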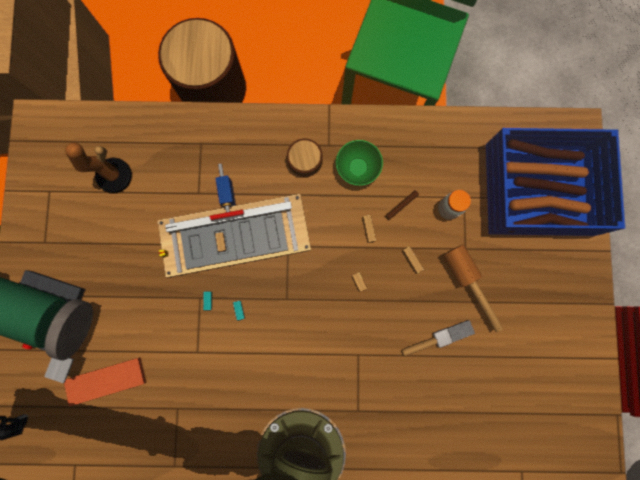

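View pics/topc.png

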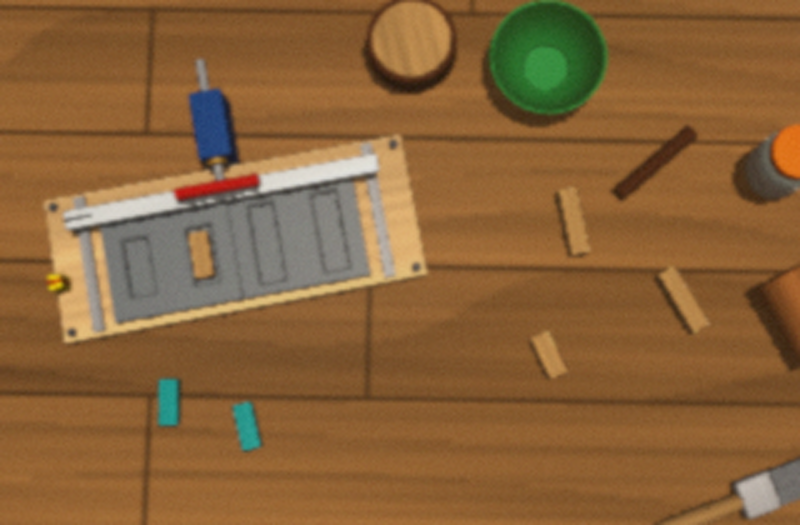

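View pics/sidec.png

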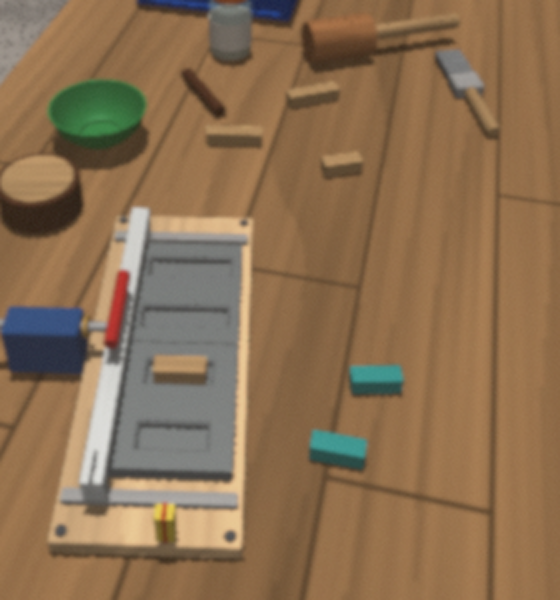

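The top view shows the loose wooden pegs:
- long peg at about (369,229)
- long peg at about (413,260)
- short peg at about (359,282)

The jig is centred near (234,236). Its long pockets are on the right (-y) and its short pockets on the left, with peg_set in the inner short one at (221,242). The yellow mark is at (162,253). The turquoise pegs at (208,301) and (239,311) are look-alikes and stay put.

```bash
cat > h.py <<'E'
import numpy as np,cv2
from scipy.optimize import least_squares,minimize
from scipy.spatial.transform import Rotation as Ro
from station import env
P={c:env.camera_params(c) for c in("top","side")}
def proj(c,X):
    p=P[c];f=240/np.tan(np.radians(p["vertical_fov"]/2));q=np.asarray(X,float)@p["R"].T+p["t"]
    return q[:,:2]/q[:,2:]*f+[p["cx"],p["cy"]]
def unproj(c,uv,z):
    p=P[c];f=240/np.tan(np.radians(p["vertical_fov"]/2))
    d=p["R"].T@np.array([(uv[0]-p["cx"])/f,(uv[1]-p["cy"])/f,1]);o=-p["R"].T@p["t"]
    return o+d*(z-o[2])/d[2]
def w(pose,L):
    x,y,a=pose;L=np.asarray(L,float);c,s=np.cos(a),np.sin(a)
    return np.c_[x+c*L[:,0]-s*L[:,1],y+s*L[:,0]+c*L[:,1],L[:,2]]
def boxfit(masks,L,pose,z0=0,W=20,H=20):
    C=np.array([[i*L/2,j*W/2,z0+k*H] for i in(-1,1) for j in(-1,1) for k in(0,1)])
    def cost(p):
        e=0
        for c,m in masks.items():
            h=cv2.convexHull(((proj(c,w(p,C)))*16*4).astype(np.int32)) 
            u0=np.argwhere(m).mean(0)[::-1].astype(int)-32
            big=np.zeros((256,256),np.uint8);cv2.fillConvexPoly(big,((h/16-u0*4)*16+24).astype(np.int32),1,shift=4)
            a=cv2.resize(m[u0[1]:u0[1]+64,u0[0]:u0[0]+64].astype(np.uint8),(256,256),interpolation=cv2.INTER_NEAREST)
            e+=1-(a&big).sum()/(a|big).sum()
        return e
    best=min((minimize(cost,[pose[0],pose[1],a],method="Nelder-Mead",options=dict(initial_simplex=[[pose[0],pose[1],a],[pose[0]+8,pose[1],a],[pose[0],pose[1]+8,a],[pose[0],pose[1],a+.2]],maxiter=150)) for a in pose[2]),key=lambda r:r.fun)
    return best.x,best.fun
E
cat > m.py <<'E'
from h import *
# jig keypoints: local -> pixels
T=lambda x,y:(140+x/2.5,140+y/2.5)
S=lambda x,y:(200+x/2,160+y/2)
K=[("top",(80,200,18),T(45,202)),("top",(80,-200,18),T(402,136)),("top",(-80,-200,18),T(427,273)),("top",(-80,200,18),T(65,342)),
("side",(80,-200,18),S(120,217)),("side",(-80,-200,18),S(253,219)),("side",(-80,200,18),S(242,545)),("side",(80,200,18),S(52,545)),
("top",(0,105,32),T(139,267)),("top",(0,-35,32),T(267,245)),("top",(0,-105,32),T(332,232)),("side",(0,105,32),S(173,437)),("side",(0,-35,32),S(186,317)),("side",(0,-105,32),S(192,267))]
def res(p): return np.concatenate([proj(c,w(p,[l]))[0]-uv for c,l,uv in K])
r=least_squares(res,[unproj("top",(234,236),18)[0],unproj("top",(234,236),18)[1],-.18],x_scale=[10,10,.1],loss="soft_l1")
print("jig",r.x.round(3));print(res(r.x).reshape(-1,2).round(1).tolist())
J=r.x
for n,q in(("top",T(57,283)),("side",S(166,507))):
    X=unproj(n,q,54);d=X[:2]-J[:2];c,s=np.cos(J[2]),np.sin(J[2]);print("mark local",n,c*d[0]+s*d[1],-s*d[0]+c*d[1])
for n,q in(("top",T(80,217)),("side",S(95,465))):
    X=unproj(n,q,57);d=X[:2]-J[:2];print("pointer local",n,c*d[0]+s*d[1],-s*d[0]+c*d[1])
for n,q in(("top",T(217,187)),("side",S(118,307))):
    X=unproj(n,q,80);d=X[:2]-J[:2];print("handle local",n,c*d[0]+s*d[1],-s*d[0]+c*d[1])
D={"top":[],"side":[]}
for c in D:
    env.camera(c)
    for n in("peg_long_a","peg_short"): D[c]+=env.outline_of(c,n)
for name,L,t,sd,ends in(("A",74,T(573,221),S(234,135),(T(568,187),T(579,255))),("B",74,T(683,299),S(313,95),(T(667,269),T(700,330))),("S",50,T(548,354),S(342,164),(T(540,333),T(556,376)))):
    e=[unproj("top",q,20) for q in ends];v=e[0]-e[1];ang=np.arctan2(v[1],v[0])
    print(name,"hand",((e[0]+e[1])/2).round(1),"len",np.linalg.norm(v).round(1),"ang",ang.round(3),"side",unproj("side",sd,14).round(1))
    ms={}
    for c,q in(("top",t),("side",sd)):
        k=[d for d in D[c] if np.hypot(*(np.array(d["position"])-q))<10 and d["mask"].sum()<400]
        if k: ms[c]=max(k,key=lambda d:d["conf"])["mask"]
    if ms: print("  fit",list(ms),boxfit(ms,L,[*((e[0]+e[1])/2)[:2],[ang-.15,ang,ang+.15]]))
E
python3 m.py
```

```text
jig [5.69425e+02 1.93432e+02 2.02000e-01]
[[-0.2, 0.9], [-0.1, 0.8], [0.5, 2.3], [0.2, 2.0], [0.8, -0.9], [2.5, -0.2], [3.4, 2.7], [0.5, -0.8], [-0.5, -3.9], [-0.7, -4.6], [-1.3, -4.1], [-5.5, -0.7], [-4.8, -0.5], [-4.9, -0.2]]
mark local top -15.024474932249944 188.3818427044265
mark local side -12.78133027940192 185.51325155024335
pointer local top 50.087424846130986 153.2390409363102
pointer local side 49.63783212687149 152.0038842772143
handle local top 49.95910271461769 0.8037419016531508
handle local side 50.636302850747 -1.7777064212939298
A hand [ 597.2 -177.2   20. ] len 76.5 ang 0.159 side [ 598.6 -175.2   14. ]
  fit ['top', 'side'] (array([ 6.00872976e+02, -1.77602044e+02,  2.22844014e-01]), np.float64(0.23426043435806032))
B hand [ 512.3 -297.1   20. ] len 75.0 ang 0.488 side [ 513.3 -292.6   14. ]
  fit ['top', 'side'] (array([ 5.13426378e+02, -2.98541759e+02,  5.04278158e-01]), np.float64(0.3682225283088274))
S hand [ 450.4 -149.6   20. ] len 49.4 ang 0.362 side [ 451.1 -148.3   14. ]
  fit ['top', 'side'] (array([ 4.51328077e+02, -1.51259756e+02,  4.45609170e-01]), np.float64(0.38633778280915976))
```

```bash
cat >> m.py <<'E'
print("----refit with bed offset")
K+=[("top",(60,0,80),T(217,187)),("side",(60,0,80),S(118,307))]
B=np.array([1]*8+[0]*8)
def res2(p): return np.concatenate([proj(c,w(p[:3],[np.array(l)+[p[3]*b,0,0]]))[0]-uv for (c,l,uv),b in zip(K,B)])
r=least_squares(res2,[*J,10],x_scale=[10,10,.1,10],loss="soft_l1");J=r.x
print(J.round(3));print(res2(J).reshape(-1,2).round(1).tolist())
c,s=np.cos(J[2]),np.sin(J[2])
for n,q,z in(("top",T(57,283),54),("side",S(166,507),54),("top",T(80,217),57),("side",S(95,465),57)):
    d=unproj(n,q,z)[:2]-J[:2];print(n,z,(c*d[0]+s*d[1]).round(1),(-s*d[0]+c*d[1]).round(1))
for y in(105,35,-35,-105): print(y,w(J[:3],[(0,y,0)])[0].round(1))
print("handle",w(J[:3],[(60,0,80)])[0].round(1))
E
python3 m.py | sed -n '/----/,$p'
```

```text
----refit with bed offset
[5.59292e+02 1.91313e+02 2.03000e-01 1.42340e+01]
[[-0.4, -0.4], [-0.4, -0.6], [0.2, 0.8], [0.1, 0.7], [-0.9, -1.0], [0.8, -0.3], [1.2, 2.5], [-1.7, -0.8], [0.1, -0.1], [-0.1, -0.9], [-0.7, -0.5], [0.3, -0.5], [0.2, -0.4], [-0.1, -0.1], [0.3, 0.1], [0.4, 0.7]]
top 54 -4.5 188.4
side 54 -2.3 185.6
top 57 60.6 153.2
side 57 60.1 152.0
105 [538.1 294.2   0. ]
35 [552.2 225.6   0. ]
-35 [566.3 157.    0. ]
-105 [580.4  88.5   0. ]
handle [618.1 203.4  80. ]
```

```bash
cat > g.py <<'E'
# usage: g.py x y z toolYangle -> remaining turn about tool z, then shift in tool axes after that turn (m)
import sys
from h import *
x,y,z,a=map(float,sys.argv[1:5]);s=env.state();q=s["ee_rot"];R=Ro.from_quat([q[1],q[2],q[3],q[0]]).as_matrix()
cur=np.arctan2(R[1,1],R[0,1]);turn=-((a-cur+np.pi)%(2*np.pi)-np.pi)
Y=np.array([np.cos(a),np.sin(a),0]);Z=np.array([0,0,-1.]);X=np.cross(Y,Z)
d=np.array([x,y,z])-s["tool_pos"]
print("t",round(float(s["time_s"]),2),"turn",turn.round(3),"shift",(np.array([X@d,Y@d,Z@d])/1000).round(4),"down-err",(R[:2,2]).round(3),"now-axes shift",(R.T@d/1000).round(4),"q7",s["qpos"][6].round(2))
E
python3 g.py 560 250 300 -1.39
```

```text
t 1.7 turn 2.736 shift [0.3393 0.452  0.1047] down-err [0. 0.] now-axes shift [-0.4902 -0.2815  0.1047] q7 -0.06
```

{"op": "apply_moves", "data": {"plan": [[[0,0,0],[0,0,0.15]],[[0,0,0.01],[0,0,0.15]],[[0,0,0.01],[0,0,0.15]],[[0,0,0.01],[0,0,0.15]],[[0,0,0.01],[0,0,0.15]],[[0,0,0.01],[0,0,0.15]],[[0,0,0.01],[0,0,0.15]],[[0,0,0.01],[0,0,0.15]],[[0,0,0.01],[0,0,0.15]],[[0,0,0.01],[0,0,0.15]],[[0,0,0.01],[0,0,0.15]],[[0,0,0],[0,0,0.15]]], "grip": 0.6}}

```text
time_s: 2.9
tool_pos: [144.7, 633.1, 302.9]
ee_rot: [0.001, 0.85, 0.527, -0.001]
ft_force: [-0.6, -0.6, -1.4]
grip_width: 0.604
grasp_force: 0.0
```

```bash
python3 g.py 560 250 300 -1.39
```

```text
t 2.9 turn 0.93 shift [0.3397 0.4515 0.0029] down-err [-0.    -0.003] now-axes shift [-0.1589  0.5422  0.0038] q7 -1.79
```

{"op": "apply_moves", "data": {"plan": [[[-0.013,0.045,0],[0,0,0]],[[-0.013,0.045,0],[0,0,0]],[[-0.013,0.045,0],[0,0,0]],[[-0.013,0.045,0],[0,0,0]],[[-0.013,0.045,0],[0,0,0]],[[-0.013,0.045,0],[0,0,0]],[[-0.013,0.045,0],[0,0,0]],[[-0.013,0.045,0],[0,0,0]],[[-0.013,0.045,0],[0,0,0]],[[-0.013,0.045,0],[0,0,0]],[[-0.013,0.045,0],[0,0,0]],[[-0.013,0.045,0],[0,0,0]]]}}

```text
time_s: 4.1
tool_pos: [563.0, 255.3, 305.1]
ee_rot: [-0.0, 0.848, 0.53, 0.0]
ft_force: [0.1, -0.0, -0.7]
grip_width: 0.602
grasp_force: 0.0
```

{"op": "apply_moves", "data": {"plan": [[[0,0,0],[0,0,0.15]],[[0,0,0],[0,0,0.15]],[[0,0,0],[0,0,0.15]],[[0,0,0],[0,0,0.15]],[[0,0,0],[0,0,0.15]],[[0,0,0],[0,0,0.15]],[[0,0,0],[0,0,0.03]],[[0,0,0],[0,0,0]]]}}

```text
time_s: 4.9
tool_pos: [561.7, 256.9, 304.7]
ee_rot: [0.0, 0.996, 0.095, 0.0]
ft_force: [-1.0, -1.0, -0.2]
grip_width: 0.599
grasp_force: 0.0
```

```bash
python3 g.py 598.5 -177 300 -1.39
```

```text
t 4.9 turn 0.009 shift [-0.0418  0.4334  0.0047] down-err [ 0. -0.] now-axes shift [-0.0456  0.433   0.0047] q7 -1.68
```

{"op": "apply_moves", "data": {"plan": [[[-0.0046,0.0433,0],[0,0,0]],[[-0.0046,0.0433,0],[0,0,0]],[[-0.0046,0.0433,0],[0,0,0]],[[-0.0046,0.0433,0],[0,0,0]],[[-0.0046,0.0433,0],[0,0,0]],[[-0.0046,0.0433,0],[0,0,0]],[[-0.0046,0.0433,0],[0,0,0]],[[-0.0046,0.0433,0],[0,0,0]],[[-0.0046,0.0433,0],[0,0,0]],[[-0.0046,0.0433,0],[0,0,0.009]],[[0,0,0.04],[0,0,0]],[[0,0,0.025],[0,0,0]]]}}

```text
time_s: 6.1
tool_pos: [596.3, -179.6, 238.5]
ee_rot: [0.0, 0.996, 0.088, -0.0]
ft_force: [0.3, 1.4, -0.6]
grip_width: 0.597
grasp_force: 0.0
```

```bash
python3 g.py 598.5 -177 184 -1.39; python3 - <<'E'
from station import env
import cv2,numpy as np
b=env.camera("side")[:,:,::-1];a=env.camera("top")[:,:,::-1]
cv2.imwrite("pics/p1.png",np.hstack([cv2.resize(b[140:290,270:420],(400,400),interpolation=2),cv2.resize(a[170:300,320:450],(400,400),interpolation=2)]))
E
```

```text
t 6.1 turn -0.004 shift [ 0.0026 -0.0022  0.0545] down-err [-0. -0.] now-axes shift [ 0.0026 -0.0022  0.0545] q7 -0.86
```

View pics/p1.png

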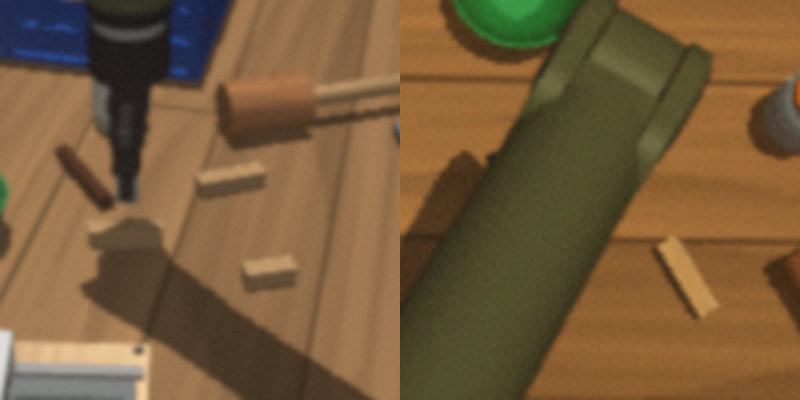

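The side view (left half) shows the fingers centred over long peg A, roughly at pixel (317,220), and clear of the dowel. I'm descending to grasp it.

{"op": "apply_moves", "data": {"plan": [[[0.0026,-0.002,0.027],[0,0,0]],[[0,0,0.027],[0,0,0]],[[0,0,0],[0,0,0]]]}}

```text
time_s: 6.5
tool_pos: [598.4, -173.7, 183.7]
ee_rot: [-0.001, 0.996, 0.09, -0.002]
ft_force: [0.1, 0.4, -0.6]
grip_width: 0.598
grasp_force: 0.0
```

{"op": "apply_moves", "data": {"plan": [[[0,0,0],[0,0,0]],[[0,0,0],[0,0,0]],[[0,0,0],[0,0,0]],[[0,0,0],[0,0,0]],[[0,0,0],[0,0,0]],[[0,0,0],[0,0,0]],[[0,0,0],[0,0,0]],[[0,0,0],[0,0,0]]], "grip": 0}}

```text
time_s: 7.3
tool_pos: [600.2, -175.5, 188.3]
ee_rot: [0.0, 0.996, 0.089, 0.002]
ft_force: [-1.5, -0.4, 6.2]
grip_width: 0.207
grasp_force: 59.2
```

{"op": "apply_moves", "data": {"plan": [[[0,0,-0.03],[0,0,0]],[[0,0,-0.04],[0,0,0]],[[0,0,-0.02],[0,0,0]],[[0,0,0],[0,0,0]],[[0,0,0],[0,0,0]]]}}

```text
time_s: 7.8
tool_pos: [599.2, -174.9, 276.3]
ee_rot: [-0.0, 0.996, 0.089, 0.001]
ft_force: [0.4, 0.7, -0.9]
grip_width: 0.207
grasp_force: 58.8
```

```bash
python3 g.py 580.4 88.5 285 -1.368; python3 - <<'E'
from station import env
import cv2,numpy as np
s=env.state();print(s["tool_pos"],s["ft_force"],s["grip_width"])
b=env.camera("side")[:,:,::-1]
cv2.imwrite("pics/p2.png",cv2.resize(b[120:270,270:420],(600,600),interpolation=2))
E
```

```text
t 7.8 turn -0.025 shift [ 0.0346 -0.2618 -0.0087] down-err [0.001 0.001] now-axes shift [ 0.0281 -0.2625 -0.0086] q7 -0.89
[ 599.2438498  -174.85649219  276.30717154] [ 0.42679759  0.71612918 -0.9035249 ] 0.20652303114496917
```

View pics/p2.png

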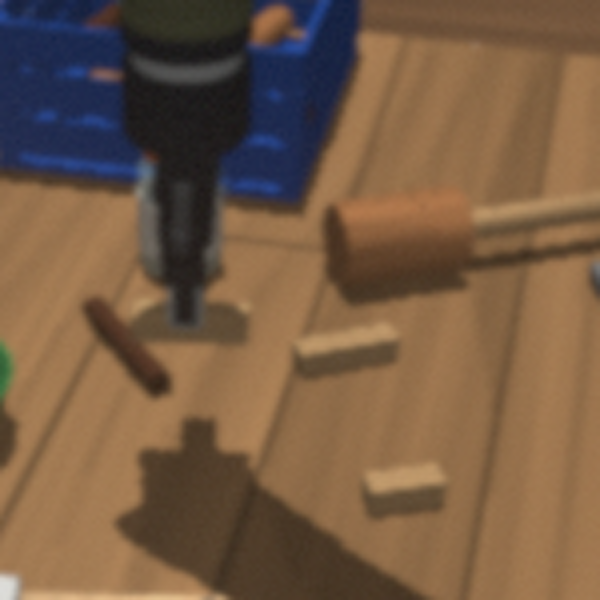

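The grasp holds: peg A is level between the fingers at about (317,202), and the other pegs and the dowel haven't moved. I'm carrying it to the outer long pocket.

{"op": "apply_moves", "data": {"plan": [[[0.0048,-0.0437,0],[0,0,0]],[[0.0048,-0.0437,0],[0,0,0]],[[0.0048,-0.0437,0],[0,0,0]],[[0.0048,-0.0437,0],[0,0,0]],[[0.0048,-0.0437,0],[0,0,0]],[[0.0048,-0.0437,0],[0,0,-0.025]],[[0,0,0],[0,0,0]],[[0,0,0],[0,0,0]]]}}

```text
time_s: 8.65
tool_pos: [580.4, 90.0, 274.2]
ee_rot: [0.0, 0.995, 0.103, -0.001]
ft_force: [0.3, -1.8, -0.1]
grip_width: 0.206
grasp_force: 58.9
```

```bash
python3 g.py 581.4 88.7 215 -1.368
```

```text
t 8.65 turn 0.004 shift [0.0007 0.0014 0.0592] down-err [-0.003 -0.001] now-axes shift [0.0009 0.0014 0.0592] q7 -1.36
```

{"op": "apply_moves", "data": {"plan": [[[0.001,0.001,0.03],[0,0,0]],[[0,0,0.018],[0,0,0]],[[0,0,0.004],[0,0,0]],[[0,0,0.004],[0,0,0]],[[0,0,0.003],[0,0,0]],[[0,0,0],[0,0,0]],[[0,0,0],[0,0,0]]]}}

```text
time_s: 9.35
tool_pos: [582.0, 85.3, 219.9]
ee_rot: [-0.0, 0.995, 0.1, -0.002]
ft_force: [-11.9, -2.0, 21.0]
grip_width: 0.206
grasp_force: 61.4
```

```bash
python3 g.py 581.4 88.7 212 -1.368; python3 - <<'E'
from station import env
import cv2,numpy as np
s=env.state();print(s["tool_pos"],s["ft_force"],s["grip_width"])
b=env.camera("side")[:,:,::-1];a=env.camera("top")[:,:,::-1]
cv2.imwrite("pics/p3.png",np.hstack([cv2.resize(b[220:370,220:370],(400,400),interpolation=2),cv2.resize(a[170:300,170:300],(400,400),interpolation=2)]))
E
```

```text
t 9.35 turn -0.002 shift [ 0.0001 -0.0035  0.0079] down-err [-0.004  0.001] now-axes shift [ 0.0002 -0.0034  0.0079] q7 -1.32
[581.95250916  85.29046631 219.86358519] [-11.85630874  -2.03564061  21.0128035 ] 0.20611448669446053
```

View pics/p3.png

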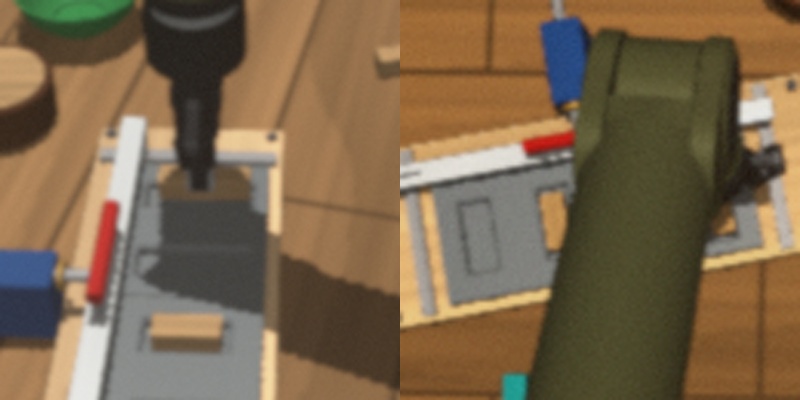

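The peg is sitting on the pocket rim, with TCP z at 220 where 212 was expected. It's a few mm too far to -y: its front edge is at crop row 200, and the pocket edge is at about 209. I'll lift slightly, shift +y and lower again.

{"op": "apply_moves", "data": {"plan": [[[0,0,-0.008],[0,0,0]],[[0,-0.0045,0],[0,0,0]],[[0,0,0.0],[0,0,0]],[[0,0,0.004],[0,0,0]],[[0,0,0.004],[0,0,0]],[[0,0,0.002],[0,0,0]],[[0,0,0],[0,0,0]],[[0,0,0],[0,0,0]]]}}

```text
time_s: 10.25
tool_pos: [581.4, 91.8, 214.5]
ee_rot: [0.0, 0.995, 0.101, -0.0]
ft_force: [0.6, -0.4, -0.8]
grip_width: 0.207
grasp_force: 58.9
```

```bash
python3 - <<'E'
from station import env
import cv2,numpy as np
s=env.state();print(s["tool_pos"],s["ft_force"],s["torque"])
b=env.camera("side")[:,:,::-1]
cv2.imwrite("pics/p4.png",cv2.resize(b[250:350,240:360],(720,600),interpolation=2))
E
```

```text
[581.44608227  91.77559818 214.4821341 ] [ 0.58484205 -0.43185092 -0.83921282] [-0.03577899 -0.02037219 -0.01218673]
```

It's now at 214.5 with no contact force, so the peg is inside the pocket. I'm lowering the last bit and releasing.

{"op": "apply_moves", "data": {"plan": [[[0,0,0.002],[0,0,0]],[[0,0,0.001],[0,0,0]],[[0,0,0],[0,0,0]]]}}

```text
time_s: 10.6
tool_pos: [581.6, 91.8, 212.3]
ee_rot: [-0.0, 0.995, 0.101, 0.0]
ft_force: [-2.0, 0.3, 4.3]
grip_width: 0.205
grasp_force: 59.4
```

{"op": "apply_moves", "data": {"plan": [[[0,0,0],[0,0,0]],[[0,0,0],[0,0,0]],[[0,0,0],[0,0,0]],[[0,0,0],[0,0,0]],[[0,0,-0.03],[0,0,0]],[[0,0,-0.04],[0,0,0]],[[0,0,0],[0,0,0]]], "grip": 0.45}}

```text
time_s: 11.3
tool_pos: [583.7, 91.5, 286.9]
ee_rot: [-0.001, 0.995, 0.101, 0.005]
ft_force: [1.4, 0.6, 1.0]
grip_width: 0.451
grasp_force: 0.0
```

```bash
python3 g.py 513 -297 260 -1.076
```

```text
t 11.3 turn -0.292 shift [-0.2468  0.3084  0.0269] down-err [0.009 0.003] now-axes shift [-0.1477  0.3664  0.0252] q7 -1.37
```

{"op": "apply_moves", "data": {"plan": [[[-0.0164,0.0407,0],[0,0,0]],[[-0.0164,0.0407,0],[0,0,0]],[[-0.0164,0.0407,0],[0,0,0]],[[-0.0164,0.0407,0],[0,0,0]],[[-0.0164,0.0407,0],[0,0,0]],[[-0.0164,0.0407,0],[0,0,0]],[[-0.0164,0.0407,0],[0,0,0]],[[-0.0164,0.0407,0],[0,0,0]],[[-0.0164,0.0407,0.025],[0,0,0]],[[0,0,0],[0,0,-0.146]],[[0,0,0],[0,0,-0.146]],[[0,0,0],[0,0,0]]], "grip": 0.6}}

```text
time_s: 12.5
tool_pos: [510.4, -296.7, 256.3]
ee_rot: [-0.0, 0.97, 0.245, -0.0]
ft_force: [0.3, 0.2, -0.3]
grip_width: 0.602
grasp_force: 0.0
```

```bash
python3 g.py 513 -297 184 -1.076
```

```text
t 12.5 turn -0.001 shift [0.0022 0.0015 0.0723] down-err [-0.001  0.   ] now-axes shift [0.0022 0.0015 0.0723] q7 -0.34
```

{"op": "apply_moves", "data": {"plan": [[[0.002,0.0015,0.035],[0,0,0]],[[0,0,0.036],[0,0,0]],[[0,0,0],[0,0,0]]]}}

```text
time_s: 12.8
tool_pos: [511.5, -294.5, 181.6]
ee_rot: [-0.003, 0.97, 0.244, -0.003]
ft_force: [0.0, 0.5, -1.1]
grip_width: 0.6
grasp_force: 0.0
```

{"op": "apply_moves", "data": {"plan": [[[0,0,0],[0,0,0]],[[0,0,0],[0,0,0]],[[0,0,0],[0,0,0]],[[0,0,0],[0,0,0]],[[0,0,0],[0,0,0]],[[0,0,0],[0,0,0]]], "grip": 0}}

```text
time_s: 13.4
tool_pos: [514.1, -297.3, 188.2]
ee_rot: [0.001, 0.97, 0.245, 0.002]
ft_force: [-1.1, 1.5, 7.1]
grip_width: 0.206
grasp_force: 59.0
```

{"op": "apply_moves", "data": {"plan": [[[0,0,-0.03],[0,0,0]],[[0,0,-0.04],[0,0,0]],[[0,0,-0.025],[0,0,0]],[[0,0,0],[0,0,0]]]}}

```text
time_s: 13.8
tool_pos: [514.5, -297.9, 285.8]
ee_rot: [0.002, 0.97, 0.245, 0.004]
ft_force: [0.4, 0.1, -0.0]
grip_width: 0.208
grasp_force: 58.4
```

```bash
python3 g.py 567 160.5 280 -1.368; python3 - <<'E'
from station import env
import cv2,numpy as np
b=env.camera("side")[:,:,::-1]
cv2.imwrite("pics/p5.png",np.hstack([cv2.resize(b[110:230,300:420],(400,400),interpolation=2),cv2.resize(b[240:360,240:360],(400,400),interpolation=2)]))
E
```

```text
t 13.8 turn 0.291 shift [ 0.1438 -0.4384  0.0058] down-err [ 0.008 -0.002] now-axes shift [ 0.2637 -0.3786  0.0051] q7 -0.36
```

View pics/p5.png

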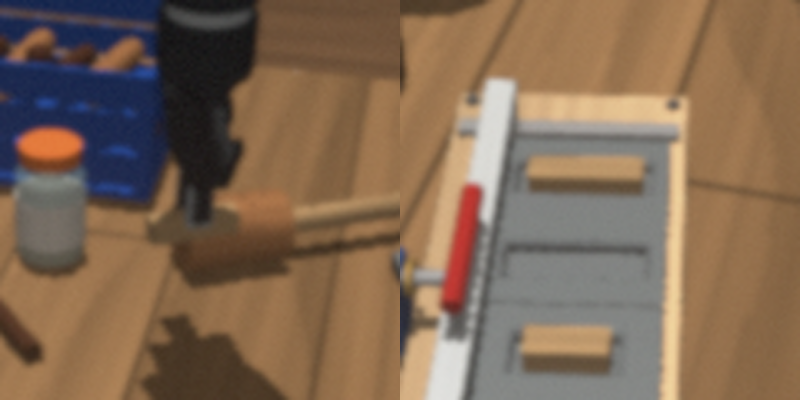

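Peg A sits flat in the outer long pocket, and peg B is held level and centred. I'm carrying B to the inner long pocket, applying the measured offset of (+1, +3) mm.

{"op": "apply_moves", "data": {"plan": [[[0.0264,-0.0379,0],[0,0,0]],[[0.0264,-0.0379,0],[0,0,0]],[[0.0264,-0.0379,0],[0,0,0]],[[0.0264,-0.0379,0],[0,0,0]],[[0.0264,-0.0379,0],[0,0,0]],[[0.0264,-0.0379,0],[0,0,0]],[[0.0264,-0.0379,0],[0,0,0]],[[0.0264,-0.0379,0],[0,0,0]],[[0.0264,-0.0379,0],[0,0,0]],[[0.0264,-0.0379,0],[0,0,0]],[[0,0,0],[0,0,0.145]],[[0,0,0],[0,0,0.145]]]}}

```text
time_s: 15.05
tool_pos: [564.8, 164.7, 279.4]
ee_rot: [0.0, 0.995, 0.101, -0.001]
ft_force: [0.2, -1.5, -1.0]
grip_width: 0.204
grasp_force: 58.5
```

{"op": "apply_moves", "data": {"plan": [[[0,0,0.03],[0,0,0]],[[0,0,0],[0,0,0]],[[0,0,0],[0,0,0]]]}}

```text
time_s: 15.35
tool_pos: [564.9, 162.1, 250.0]
ee_rot: [0.0, 0.995, 0.102, -0.001]
ft_force: [0.0, 0.2, -0.1]
grip_width: 0.203
grasp_force: 58.4
```

```bash
python3 g.py 567.4 160.3 212 -1.368
```

```text
t 15.35 turn 0.002 shift [0.0021 0.0023 0.038 ] down-err [-0.003 -0.001] now-axes shift [0.0022 0.0023 0.038 ] q7 -1.49
```

{"op": "apply_moves", "data": {"plan": [[[0.002,0.002,0.015],[0,0,0]],[[0,0,0.01],[0,0,0]],[[0,0,0.005],[0,0,0]],[[0,0,0.004],[0,0,0]],[[0,0,0.003],[0,0,0]],[[0,0,0],[0,0,0]],[[0,0,0],[0,0,0]]]}}

```text
time_s: 16.05
tool_pos: [568.0, 160.4, 214.0]
ee_rot: [0.0, 0.995, 0.102, 0.0]
ft_force: [-0.0, -0.9, -0.8]
grip_width: 0.211
grasp_force: 58.3
```

In the pocket with no contact force. I'm lowering the last bit and releasing.

{"op": "apply_moves", "data": {"plan": [[[0,0,0.002],[0,0,0]],[[0,0,0],[0,0,0]]]}}

```text
time_s: 16.25
tool_pos: [568.2, 160.4, 212.3]
ee_rot: [0.0, 0.995, 0.102, 0.0]
ft_force: [0.5, -1.9, 0.1]
grip_width: 0.209
grasp_force: 58.5
```

{"op": "apply_moves", "data": {"plan": [[[0,0,0],[0,0,0]],[[0,0,0],[0,0,0]],[[0,0,0],[0,0,0]],[[0,0,0],[0,0,0]],[[0,0,-0.03],[0,0,0]],[[0,0,-0.04],[0,0,0]],[[0,0,0],[0,0,0]]], "grip": 0.45}}

```text
time_s: 16.95
tool_pos: [570.2, 160.9, 287.4]
ee_rot: [-0.002, 0.995, 0.102, 0.005]
ft_force: [0.0, 1.2, 0.9]
grip_width: 0.456
grasp_force: 0.0
```

```bash
python3 g.py 451.2 -149.5 260 -1.171
```

```text
t 16.95 turn -0.195 shift [-0.2305  0.2396  0.0274] down-err [0.009 0.004] now-axes shift [-0.1799  0.2798  0.0251] q7 -1.51
```

{"op": "apply_moves", "data": {"plan": [[[-0.0225,0.035,0],[0,0,0]],[[-0.0225,0.035,0],[0,0,0]],[[-0.0225,0.035,0],[0,0,0]],[[-0.0225,0.035,0],[0,0,0]],[[-0.0225,0.035,0],[0,0,0]],[[-0.0225,0.035,0],[0,0,0]],[[-0.0225,0.035,0],[0,0,0]],[[-0.0225,0.035,0],[0,0,0]],[[0,0,0.02],[0,0,-0.097]],[[0,0,0.02],[0,0,-0.097]],[[0,0,0],[0,0,0]],[[0,0,0],[0,0,0]]], "grip": 0.6}}

```text
time_s: 18.15
tool_pos: [448.6, -150.0, 242.0]
ee_rot: [0.0, 0.98, 0.197, -0.0]
ft_force: [-0.5, 0.2, 0.1]
grip_width: 0.599
grasp_force: 0.0
```

```bash
python3 g.py 451.2 -149.5 184 -1.171
```

```text
t 18.15 turn -0.003 shift [0.0026 0.0006 0.058 ] down-err [-0.001 -0.   ] now-axes shift [0.0026 0.0006 0.058 ] q7 -0.8
```

{"op": "apply_moves", "data": {"plan": [[[0.0025,0.0005,0.03],[0,0,0]],[[0,0,0.027],[0,0,0]],[[0,0,0],[0,0,0]],[[0,0,0],[0,0,0]]]}}

```text
time_s: 18.55
tool_pos: [451.6, -149.5, 185.8]
ee_rot: [0.0, 0.98, 0.198, 0.0]
ft_force: [0.7, -0.4, -0.8]
grip_width: 0.601
grasp_force: 0.0
```

{"op": "apply_moves", "data": {"plan": [[[0,0,0],[0,0,0]],[[0,0,0],[0,0,0]],[[0,0,0],[0,0,0]],[[0,0,0],[0,0,0]],[[0,0,0],[0,0,0]],[[0,0,0],[0,0,0]]], "grip": 0}}

```text
time_s: 19.15
tool_pos: [452.1, -149.7, 186.7]
ee_rot: [-0.0, 0.98, 0.198, 0.001]
ft_force: [-2.1, 0.1, 8.2]
grip_width: 0.21
grasp_force: 58.0
```

{"op": "apply_moves", "data": {"plan": [[[0,0,-0.03],[0,0,0]],[[0,0,-0.04],[0,0,0]],[[0,0,-0.025],[0,0,0]],[[0,0,0],[0,0,0]]]}}

```text
time_s: 19.55
tool_pos: [452.8, -150.3, 284.0]
ee_rot: [0.0, 0.98, 0.198, 0.004]
ft_force: [1.1, 0.7, 0.8]
grip_width: 0.208
grasp_force: 58.4
```

```bash
python3 g.py 539.2 297.3 280 -1.368; python3 - <<'E'
from station import env
import cv2,numpy as np
b=env.camera("side")[:,:,::-1]
cv2.imwrite("pics/p6.png",np.hstack([cv2.resize(b[150:270,310:430],(400,400),interpolation=2),cv2.resize(b[260:400,230:370],(400,400),interpolation=2)]))
E
```

```text
t 19.55 turn 0.196 shift [ 0.1748 -0.4211  0.004 ] down-err [0.009 0.001] now-axes shift [ 0.2533 -0.379   0.0054] q7 -0.85
```

View pics/p6.png

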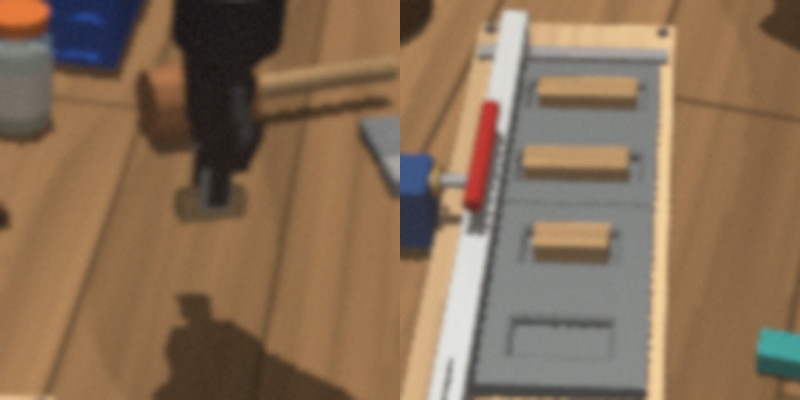

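B is in its pocket, biased a few mm towards +x but within tolerance. The short peg is held centred, at about (374,211). I'm carrying it to the free short pocket.

{"op": "apply_moves", "data": {"plan": [[[0.0252,-0.0379,0],[0,0,0]],[[0.0252,-0.0379,0],[0,0,0]],[[0.0252,-0.0379,0],[0,0,0]],[[0.0252,-0.0379,0],[0,0,0]],[[0.0252,-0.0379,0],[0,0,0]],[[0.0252,-0.0379,0],[0,0,0]],[[0.0252,-0.0379,0],[0,0,0]],[[0.0252,-0.0379,0],[0,0,0]],[[0.0252,-0.0379,0],[0,0,0]],[[0.0252,-0.0379,0],[0,0,0]],[[0,0,0],[0,0,0.098]],[[0,0,0],[0,0,0.098]]]}}

```text
time_s: 20.8
tool_pos: [535.4, 299.6, 278.0]
ee_rot: [0.001, 0.995, 0.101, -0.001]
ft_force: [-0.8, -1.0, -0.7]
grip_width: 0.211
grasp_force: 58.4
```

{"op": "apply_moves", "data": {"plan": [[[0,0,0.03],[0,0,0]],[[0,0,0],[0,0,0]],[[0,0,0],[0,0,0]]]}}

```text
time_s: 21.1
tool_pos: [535.7, 297.2, 248.8]
ee_rot: [0.001, 0.995, 0.101, -0.001]
ft_force: [0.1, 0.6, -0.8]
grip_width: 0.206
grasp_force: 58.4
```

```bash
python3 g.py 538.7 297.3 212 -1.368
```

```text
t 21.1 turn -0.0 shift [0.003  0.0005 0.0368] down-err [-0.002 -0.002] now-axes shift [0.0031 0.0005 0.0368] q7 -1.72
```

{"op": "apply_moves", "data": {"plan": [[[0.002,0.0005,0.015],[0,0,0]],[[0,0,0.01],[0,0,0]],[[0,0,0.004],[0,0,0]],[[0,0,0.004],[0,0,0]],[[0,0,0.002],[0,0,0]],[[0,0,0],[0,0,0]],[[0,0,0],[0,0,0]]]}}

```text
time_s: 21.8
tool_pos: [538.4, 297.3, 215.1]
ee_rot: [0.0, 0.995, 0.101, 0.0]
ft_force: [0.2, -0.8, -1.1]
grip_width: 0.208
grasp_force: 58.3
```

{"op": "apply_moves", "data": {"plan": [[[0,0,0.003],[0,0,0]],[[0,0,0],[0,0,0]]]}}

```text
time_s: 22.0
tool_pos: [538.4, 297.4, 211.9]
ee_rot: [0.0, 0.995, 0.101, 0.0]
ft_force: [1.2, -1.4, -0.6]
grip_width: 0.208
grasp_force: 58.3
```

{"op": "apply_moves", "data": {"plan": [[[0,0,0],[0,0,0]],[[0,0,0],[0,0,0]],[[0,0,0],[0,0,0]],[[0,0,0],[0,0,0]],[[0,0,-0.03],[0,0,0]],[[0,0,-0.04],[0,0,0]],[[0,0,-0.03],[0,0,0]],[[0,0,0],[0,0,0]]], "grip": 0.45}}

```text
time_s: 22.8
tool_pos: [540.0, 298.0, 317.2]
ee_rot: [-0.002, 0.995, 0.101, 0.004]
ft_force: [0.3, -0.5, 0.5]
grip_width: 0.449
grasp_force: 0.0
```

```bash
cat > c.py <<'E'
from h import *
J=np.array([559.3,191.3,.203])
b=env.camera("side")[:,:,::-1].copy();g=cv2.resize(b[240:450,220:370],(560,784),interpolation=2)[:, :]
for y,L in((105,50),(35,50),(-35,74),(-105,74)):
    q=(proj("side",w(J,[(L/2,y-10,44),(L/2,y+10,44),(-L/2,y+10,44),(-L/2,y-10,44)]))-[220,240])*(560/150)
    cv2.polylines(g,[(q).astype(int)],True,(0,0,255),1)
cv2.imwrite("pics/p7.png",cv2.resize(g,(428,600)))
E
python3 c.py; python3 g.py 544 390 330 -1.368
```

```text
t 22.85 turn 0.0 shift [ 0.0234 -0.0893 -0.0153] down-err [0.004 0.003] now-axes shift [ 0.0234 -0.0894 -0.015 ] q7 -1.75
```

View pics/p7.png

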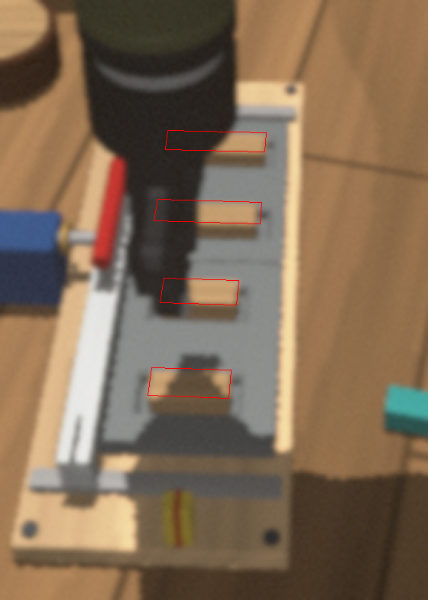

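All four pegs line up with the model outlines at seated height (top at 44 mm). Next is the keeper handle: turn the tool so the fingers close along the jig's x.

{"op": "apply_moves", "data": {"plan": [[[0,0,0],[0,0,-0.143]],[[0,0,0],[0,0,-0.143]],[[0,0,0],[0,0,-0.143]],[[0,0,0],[0,0,-0.143]],[[0,0,0],[0,0,-0.143]],[[0,0,0],[0,0,-0.143]],[[0,0,0],[0,0,-0.143]],[[0,0,0],[0,0,-0.143]],[[0,0,0],[0,0,-0.143]],[[0,0,0],[0,0,-0.143]],[[0,0,0],[0,0,-0.141]],[[0,0,0],[0,0,0]]]}}

```text
time_s: 24.05
tool_pos: [537.8, 297.3, 310.5]
ee_rot: [-0.0, 0.632, 0.775, -0.001]
ft_force: [0.1, 0.9, 0.7]
grip_width: 0.449
grasp_force: 0.0
```

```bash
python3 g.py 619 206 280 0.203
```

```text
t 24.05 turn 0.0 shift [-0.1058  0.0611  0.0305] down-err [-0.002 -0.001] now-axes shift [-0.1058  0.0611  0.0305] q7 -0.25
```

{"op": "apply_moves", "data": {"plan": [[[-0.0353,0.0204,0],[0,0,0]],[[-0.0353,0.0204,0],[0,0,0]],[[-0.0353,0.0204,0.03],[0,0,0]],[[0,0,0],[0,0,0]],[[0,0,0],[0,0,0]]]}}

```text
time_s: 24.55
tool_pos: [619.2, 204.9, 280.3]
ee_rot: [-0.001, 0.634, 0.773, -0.002]
ft_force: [-0.9, -0.1, 0.1]
grip_width: 0.453
grasp_force: 0.0
```

```bash
python3 g.py 619 206 237 0.203; python3 - <<'E'
from station import env
import cv2
b=env.camera("side")[:,:,::-1]
cv2.imwrite("pics/p8.png",cv2.resize(b[240:390,190:340],(600,600),interpolation=2))
E
```

```text
t 24.55 turn -0.006 shift [ 0.0011 -0.      0.0433] down-err [-0.003 -0.002] now-axes shift [0.0011 0.0001 0.0433] q7 -0.03
```

View pics/p8.png

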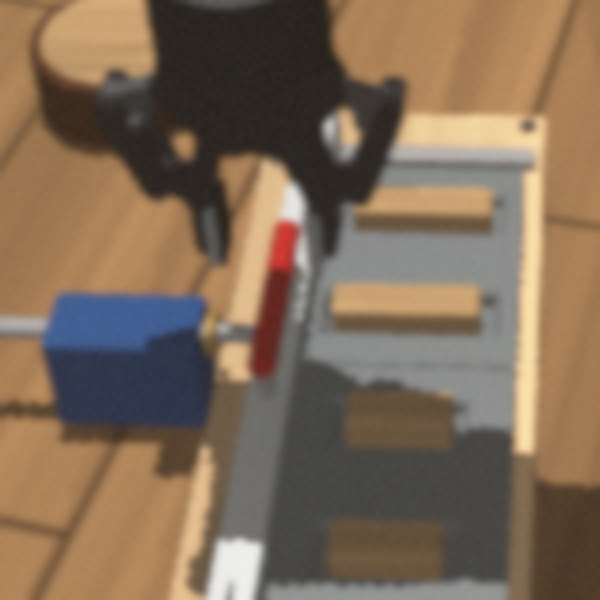

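The side view shows the open fingertips, at about (244,305) and (272,302), straddling the red handle, so I'm descending to pinch it.

{"op": "apply_moves", "data": {"plan": [[[0.001,0,0.02],[0,0,0]],[[0,0,0.015],[0,0,0]],[[0,0,0.007],[0,0,0]],[[0,0,0],[0,0,0]]]}}

```text
time_s: 25.0
tool_pos: [618.1, 208.3, 239.0]
ee_rot: [-0.001, 0.631, 0.775, -0.001]
ft_force: [0.6, -0.3, -0.3]
grip_width: 0.447
grasp_force: 0.0
```

{"op": "apply_moves", "data": {"plan": [[[0,0,0],[0,0,0]],[[0,0,0],[0,0,0]],[[0,0,0],[0,0,0]],[[0,0,0],[0,0,0]],[[0,0,0],[0,0,0]],[[0,0,0],[0,0,0]],[[0,0,0],[0,0,0]]], "grip": 0}}

```text
time_s: 25.7
tool_pos: [618.8, 207.5, 241.4]
ee_rot: [-0.0, 0.632, 0.775, 0.0]
ft_force: [-4.6, -1.7, 6.0]
grip_width: 0.138
grasp_force: 58.7
```

{"op": "apply_moves", "data": {"plan": [[[0,-0.006,0],[0,0,0]],[[0,-0.01,0],[0,0,0]],[[0,-0.012,0],[0,0,0]],[[0,-0.012,0],[0,0,0]],[[0,-0.012,0],[0,0,0]],[[0,-0.008,0],[0,0,0]],[[0,-0.004,0],[0,0,0]],[[0,0,0],[0,0,0]],[[0,0,0],[0,0,0]]]}}

```text
time_s: 26.6
tool_pos: [558.3, 195.1, 241.4]
ee_rot: [0.003, 0.632, 0.775, 0.004]
ft_force: [7.9, 2.2, -5.1]
grip_width: 0.137
grasp_force: 58.9
```

```bash
python3 - <<'E'
from station import env
import cv2,numpy as np
s=env.state();print(s["tool_pos"],s["ft_force"],s["grasp_force"],s["grip_width"])
ax=np.array([np.cos(.203),np.sin(.203)]);print("travel",((np.array([618.8,207.5])-s["tool_pos"][:2])@ax).round(1))
b=env.camera("side")[:,:,::-1];a=env.camera("top")[:,:,::-1]
cv2.imwrite("pics/p9.png",np.hstack([cv2.resize(b[340:440,220:340],(480,400),interpolation=2),cv2.resize(a[220:280,150:198],(320,400),interpolation=2)]))
E
```

```text
[558.33237196 195.06690613 241.40132835] [ 7.86995547  2.22733673 -5.13516459] 58.85913848876953 0.13652054523034332
travel 61.7
```

View pics/p9.png

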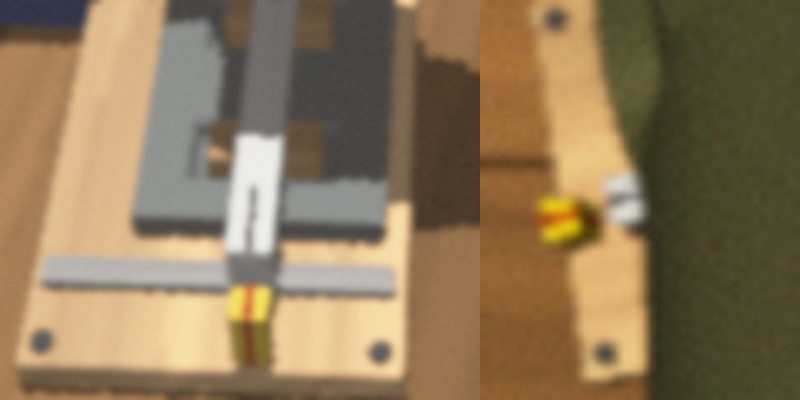

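```bash
python3 - <<'E'
from h import *
ax=np.array([np.cos(.203),np.sin(.203)])
for c,p,m in(("side",(282.75,393),(282.3,415.5)),("side",(283.4,388),(282.3,412.5)),("top",(171.9,250.4),(162.3,252.8))):
    a=unproj(c,p,57)[:2];b=unproj(c,m,54)[:2];print(c,"pointer-mark along x",((a-b)@ax).round(1),"dy",((b-a)@[-ax[1],ax[0]]).round(1))
E
```

```text
side pointer-mark along x 2.9 dy 38.2
side pointer-mark along x 2.3 dy 42.5
top pointer-mark along x 1.1 dy 26.8
```

All three measurements agree that the pointer is about 2 mm short of the mark, so I'll pull 2 mm more and let it settle.

{"op": "apply_moves", "data": {"plan": [[[0,-0.002,0],[0,0,0]],[[0,0,0],[0,0,0]],[[0,0,0],[0,0,0]],[[0,0,0],[0,0,0]],[[0,0,0],[0,0,0]]]}}

```text
time_s: 27.2
tool_pos: [556.6, 194.7, 241.4]
ee_rot: [0.003, 0.632, 0.775, 0.004]
ft_force: [9.3, 2.8, -4.1]
grip_width: 0.137
grasp_force: 58.9
```

```bash
python3 - <<'E'
from station import env
import numpy as np
s=env.state();ax=np.array([np.cos(.203),np.sin(.203)])
t=(np.array([618.8,207.5])-s["tool_pos"][:2])@ax;print("travel",t,s["grasp_force"],s["ft_force"])
if 61.5<t<65.5 and s["grasp_force"]>20: print(env.close_job())
E
```

```text
travel 63.5026319331494 58.85488986968994 [ 9.25188829  2.83533386 -4.10193806]
the job is handed in; nothing more can be done
None
```

I handed the job in at about 27 s with all three pegs seated in their pockets and the gripper holding the keeper handle at 63.5 mm of travel, about on the mark by my camera measurements; the hand-in returned no verdict.

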